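# Clip the bottle in its holder and open the push-and-turn cap

## Robot

A 6-joint arm with a two-finger parallel gripper is mounted at the origin on the work surface. World frame = base frame: x ahead of the robot, y to its left, z up, the work surface at z = 0. Lengths are in m, angles in degrees, forces in N, time in s.
With the tool pointing down it reaches from about 0.4 to 0.825 m from the base axis. Payload 7 kg.
Tool frame: the origin (TCP) lies midway between the tips of the shut fingers; the grasp point (between the pads) lies r.grip_depth behind it (r.grip_depth is the distance from the TCP to the grasp point, in m); z points along the fingers, y is the direction in which the jaws open and shut (so a half turn about z gives the same grasp; the last joint's range is limited). The gripper opens to 88 mm and grips with 3 to 60 N. Pads are 19 mm wide; open, the fingers measure 130 mm over their backs; the gripper's body (78 mm by 193 mm) begins 47 mm behind the grasp point.
Start: joints at [-59.983, 20.546, 0.682, 0, -70.136, -16.507], TCP at [0.158, -0.656, 0.227] pointing down, gripper open.
Joint ranges: [-176.03, 176.03], [-82.01, 121.73], [-58.28, 71.71], [-173.87, 95.51], [-174.79, -0.11], [-173.66, 173.66]. Speed limits (degrees/s): [136.94, 136.94, 172.46, 180, 180, 180].

## Interface

Orientations are given as [roll, pitch, yaw] about the fixed x, y, z axes, in that order (R = Rz(yaw) Ry(pitch) Rx(roll)).
In Python, from plant import r, imaging, close_job gives the robot as it stands.
- The arm moves only by the tool step_arm, never from a script. Its argument "commands" is a list of rows, each a list of 2 entries, a list of its own where there are three numbers: the shift along the tool's x, y, z in mm, then the turn about the tool's z in degrees. In form: [[[x, y, z], twist], ...]. A call has 1 to 20 rows; each row shifts and turns the commanded pose from where the row before left it, along the tool's axes as they then stand; what a row does not reach is not made up. A row lasts 1/8 s, in which the tool goes at most 62.5 mm and 10.7 degrees, less where a joint would pass 70% of its speed; a pose out of reach is approached as far as the arm can. A call with a gripper value outside its range is refused whole. "gripper" is the closure, from 0 (fully open) to 1 (shut), set as the call begins (left out, the last holds). The fingers move at their own pace and stop on an object; "grip_force" is the grip in N (left out, the last holds). Time passes only in rows, so rows that do not move let the fingers close. It gives the time, the measured TCP pose, the force and the opening at its end, in the units of the state.
- r.get_state(): the state, without advancing time (a new reading comes with each control period).
- imaging.capture(name): name is "side" or "top" or "wrist"; returns a dict with "img" (420x560x3 uint8, red, green, blue), "z_map" (420x560 float32, m along the optical axis (not along the pixel's ray), 0 where there is no reading), "vfov" (degrees; the focal length in pixels is half the picture's height over the tangent of half this angle, whatever the lens; pixels are square), "cx", "cy" (the principal point, pixels), "D" ([k1, k2, p1, p2, k3] as OpenCV has them; the pictures are not rectified), "extrinsics" (4x4, takes a point from camera to world coordinates); the wrist camera has in their place "T_tool_cam" (4x4, takes a point from camera to tool coordinates, whose origin is the TCP and whose axes are the flange's). Camera axes: x right, y down, z forward; pixel columns grow to the right and rows downward; lengths in m; the calibration is good to about 2 mm. A picture is of the moment at which its call begins: read the wrist's pose just before it.
- close_job(): hands the job in, once; it reports no verdict.
The state is a dict: "time_s": time; "joints": joint angles; "qd": joint speeds; "joint_torque": joint torques, N m; "tcp_pos": TCP position; "eef_rot": TCP orientation; "contact_force": force on the tool from outside, world axes, zero at the start; "moment": the same for the moment, N m; "gripper_width": finger opening in m.
Only numpy, scipy, OpenCV 4.12 (cv2) and the standard library are available. Lean on these libraries where they do the work, as an engineer would, in place of code of your own. Each camera call takes 0.05 s, during which the arm holds its last target.

## Task

The cleaner bottle stands in its steel bench holder: swing the holder's hinged collar down around the capped neck, press its front edge until it snaps shut, and let go of it. Then grip the child-safe cap, push it down against its spring, twist it anticlockwise (from above) until it is free and lift it straight off. Finish still gripping the cap, held level a few centimetres above the open neck, with the bottle seated and the collar shut; leave the pinball parts around it undisturbed.

Things in the scene. Friction and masses are not known exactly. Their poses are not given: they have to be found in the camera images.
- holder: Dark steel bottle stand screwed to the shelf; its place and yaw vary. Base plate 124 x 98 x 4 mm. Origin on the shelf under the bottle's axis; x runs from the collar's thumb tab to its hinge (away from the robot at yaw 0), z up. A square pocket 36 mm high keeps the bottle from turning. Uprights: catch at x = -43 mm (30 mm wide, 106 mm high), hinge at x = +45 mm.
- holder_hinge (a point): Middle of the collar's hinge pin, fixed on the holder at x = +45 mm, y = 0, z = 111 mm in its frame; the pin runs along the holder's y. The hinge is stiff (0.09 N m of friction), so the collar stays where it is left.
- collar (a joint): Angle of the hold-down collar, rad: 0 = shut (solid stop), level around the neck just above the bottle's shoulders; positive = front swung up, at most 1.25. Starts at 0.5 to 1.0, leaning over the cap. From 0.08 a spring catch resists: 6 to 8 N straight down on the front edge snaps it past and shut; 8 N upward would reopen it.
- collar_press (a point): Where to press the collar: top face of its front edge and thumb tab, 107 mm from the hinge pin; x = -62 mm, z = 113 mm in the holder's frame when shut. Flat 13 mm on towards the tip and 21 mm towards the hinge, 40 mm wide. The collar is a bare metal frame 78 mm wide, 4 mm thick, with a 54 mm wide opening that passes over the cap. x, z axes: along and square to its face.
- bottle: Plastic cleaner bottle, 70 mm square, flat shoulders 104 mm above its underside, then a round neck 29 mm across with three moulded lugs that hold the cap. Loose, 0.3 to 0.6 kg. Origin at the centre of its underside, 4 mm above the shelf on the holder's base; axes as the holder's. 1 mm play in the pocket.
- bottle_mouth (a point): Centre of the open mouth at the top of the bottle's neck, 138 mm above the bottle's underside (142 mm above the shelf).
- cap: Push-and-turn safety cap, round and ribbed, 46 mm across, 31 mm tall, 40 g. Origin at the centre of its lower edge, z up; when locked, 123 mm above the shelf (top at 154 mm, lower edge 10 mm above the shut collar), x along the bottle's x. Locked, it turns 4 degrees at most and cannot be pulled off.
- cap_top (a point): Centre of the cap's top. How it opens: a spring resists pressing with 6 N at first, 16 N at the full 5 mm stroke. Press it down 3.5 mm or more (13 N) and, while down, turn it anticlockwise seen from above: from 40 degrees on its lugs are clear and it lifts off freely; it meets a stop near 90. A turn of 60 to 70 degrees is good.
- gear: Bystander: orange nylon score-motor gear lying flat, 57 mm across, 18 mm high at the hub. Origin at the centre of its underside.
- bracket: Bystander: steel L-shaped stand-up target bracket, 50 x 26 mm foot, 45 mm high. Origin at the centre of its underside.
- flipper_pad: Bystander: black rubber flipper pad lying flat, about 72 x 25 x 13 mm. Origin at the centre of its underside.
- clip_bar: Bystander screwed to the shelf beyond the holder: spring clip bar 170 mm long (along its y), 26 mm wide, wire clips up to 47 mm high, the middle one pinching a green insert whose top is 66 mm above the shelf. Origin at the centre of its underside.
Things that resemble listed ones, but are neither listed nor needed, are in the scene too. Leave any purple look-alike of the cap alone.

How it is judged:
By the outcome, as a careful person would: the job done as asked, in the order asked, and still so for the second after the job is handed in, while the arm keeps its last pose, push and grip.
It also fails if it takes over 54 s, if anything falls off the work surface, if the arm or the gripper's body presses on something with over 40 N, if the wrist force passes 120 N, or if a joint passes its speed limit or range.

## Working session

There is one attempt and no reset: what is moved stays moved. The work goes in short steps, Python scripts to look and compute and a tool call to move; the robot and the scene stay as the last step left them, time stands still between calls to the robot, and variables do not carry over. Pictures are saved under pics/ and viewed, and the job is handed in when it is done.

Besides the shell and the picture viewer there is one more tool, called by a JSON object that holds its "op" and its "data". step_arm: Moves the arm, as the interface text tells. Its arguments: {"type":"object","properties":{"commands":{"type":"array","items":{"type":"array"}},"gripper":{"type":"number"},"grip_force":{"type":"number"}},"required":["commands"]}

```bash
ls; mkdir -p pics
python3 - <<'E'
from plant import r, imaging
import cv2,pickle
print(r.get_state(), r.grip_depth)
for n in ["side","top","wrist"]:
    s=r.get_state();d=imaging.capture(n)
    d['state']=s
    pickle.dump(d,open(f'pics/{n}0.pkl','wb'))
    cv2.imwrite(f'pics/{n}0.png',d['img'][:,:,::-1])
    print(n,{k:v for k,v in d.items() if k not in('img','z_map','state')})
E
```

```text
pics
{'time_s': 0.0, 'joints': array([-5.99821566e+01,  2.05890356e+01,  6.33133499e-01, -2.02964980e-02,
       -7.01367231e+01, -1.65078164e+01]), 'qd': array([-0.08660053,  0.05984812, -0.00684538,  0.03009545, -0.11203502,
       -0.02749639]), 'joint_torque': array([-6.14140981e-05, -5.82718313e+01,  2.93056995e+01,  6.99693963e+00,
        6.89837529e-03, -1.31207166e-04]), 'tcp_pos': array([ 0.15755429, -0.6558373 ,  0.22564436]), 'eef_rot': array([ 1.79905771e+02, -8.02796329e-03, -1.66496878e+02]), 'contact_force': array([ 0.12903945, -0.12489311, -0.08862742]), 'moment': array([-0.02338076,  0.05277589, -0.02544304]), 'gripper_width': 0.08765402841802153} 0.0188
side {'vfov': 54.22848814325565, 'cx': 272.5247931371219, 'cy': 212.66978912389047, 'D': array([-0.07100618,  0.        ,  0.        ,  0.        ,  0.        ]), 'extrinsics': array([[-0.92065402, -0.20799651,  0.33035378,  0.32782189],
       [-0.38966356,  0.54085844, -0.74540892,  0.67004159],
       [-0.02363218, -0.81499055, -0.57899216,  0.58934311],
       [ 0.        ,  0.        ,  0.        ,  1.        ]
[... 245 characters left out ...]
  [-0.98598313, -0.16225226,  0.03887774,  0.03844891],
       [-0.00440381, -0.20762762, -0.97819803,  0.90683223],
       [ 0.        ,  0.        ,  0.        ,  1.        ]])}
wrist {'vfov': 71.08603353895197, 'cx': 278.86918208587997, 'cy': 216.91870710852407, 'D': array([-0.03114576,  0.        ,  0.        ,  0.        ,  0.        ]), 'T_tool_cam': array([[ 7.33815638e-04, -9.68892919e-01, -2.47479236e-01,
         6.63384646e-02],
       [ 9.99999147e-01,  9.78409891e-04, -8.65363124e-04,
         7.41304406e-04],
       [ 1.08058034e-03, -2.47478390e-01,  9.68892811e-01,
        -1.57479163e-01],
       [ 0.00000000e+00,  0.00000000e+00,  0.00000000e+00,
         1.00000000e+00]])}
```

View pics/side0.png

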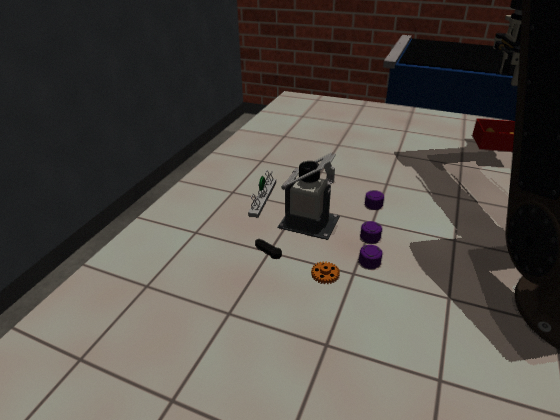

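View pics/top0.png

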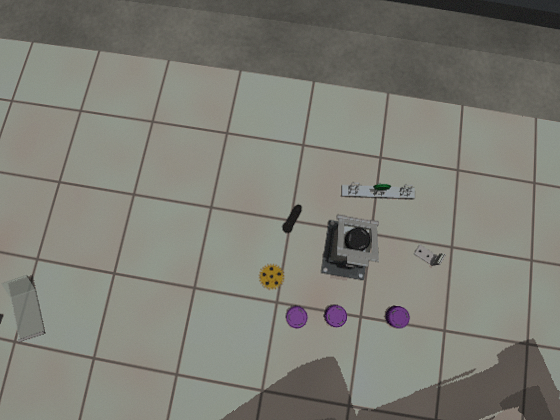

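```bash
cat > h.py <<'E'
import numpy as np,cv2,pickle
from scipy.spatial.transform import Rotation as Ro
def K(d):
    f=d['img'].shape[0]/2/np.tan(np.radians(d['vfov']/2)); return np.array([[f,0,d['cx']],[0,f,d['cy']],[0,0,1]])
def ext(d):
    if 'extrinsics' in d: return d['extrinsics']
    s=d['state'];T=np.eye(4);T[:3,:3]=Ro.from_euler('xyz',s['eef_rot'],degrees=True).as_matrix();T[:3,3]=s['tcp_pos'];return T@d['T_tool_cam']
def cloud(d):
    h,w=d['z_map'].shape;u,v=np.meshgrid(np.arange(w),np.arange(h))
    p=cv2.undistortPoints(np.stack([u,v],-1).reshape(-1,1,2).astype(float),K(d),d['D']).reshape(h,w,2)
    z=d['z_map'][...,None];P=np.concatenate([p*z,z],-1);T=ext(d)
    return P@T[:3,:3].T+T[:3,3]
def ray(d,u,v):
    p=cv2.undistortPoints(np.array([[[u,v]]],float),K(d),d['D']).ravel();T=ext(d)
    return T[:3,3],T[:3,:3]@np.array([p[0],p[1],1])
def atz(d,u,v,z):
    o,k=ray(d,u,v);return o+k*(z-o[2])/k[2]
def proj(d,P):
    T=np.linalg.inv(ext(d));rv,_=cv2.Rodrigues(T[:3,:3]);return cv2.projectPoints(np.array(P,float).reshape(-1,1,3),rv,T[:3,3],K(d),d['D'])[0].reshape(-1,2)
def crop(d,x0,y0,x1,y1,s,name):
    c=cv2.resize(d['img'][y0:y1,x0:x1,::-1],None,fx=s,fy=s,interpolation=cv2.INTER_CUBIC);c=np.clip(c.astype(float)*1.5+15,0,255).astype(np.uint8);cv2.imwrite(name,c)
def snap(n,tag):
    from plant import r,imaging
    s=r.get_state();d=imaging.capture(n);d['state']=s;pickle.dump(d,open(f'pics/{n}{tag}.pkl','wb'));cv2.imwrite(f'pics/{n}{tag}.png',d['img'][:,:,::-1]);return d
def load(n,tag): return pickle.load(open(f'pics/{n}{tag}.pkl','rb'))
E
python3 - <<'E'
from h import *
t=load('top',0);s=load('side',0)
crop(t,260,170,460,330,4,'pics/t0c.png');crop(s,240,140,400,290,5,'pics/s0c.png')
P=cloud(t)
for (u,v) in [(300,350),(357,239),(335,316),(296,317),(398,317),(350,265),(365,250),(271,276),(430,255),(343,220)]: print(u,v,P[v,u].round(4))
P=cloud(s)
for (u,v) in [(310,166),(310,195),(325,165),(330,172),(370,230)]: print(u,v,P[v,u].round(4))
E
```

```text
300 350 [ 0.3312 -0.0186 -0.0028]
357 239 [ 0.5677 -0.0837  0.1553]
335 316 [ 0.4165 -0.079   0.0318]
296 317 [0.4006 0.0026 0.0304]
398 317 [ 0.4362 -0.2129  0.0301]
350 265 [ 0.5217 -0.0847  0.1056]
365 250 [ 0.5564 -0.1105  0.1062]
271 276 [0.4777 0.0705 0.0181]
430 255 [ 0.5844 -0.2783  0.0015]
343 220 [ 0.608  -0.0572  0.1157]
310 166 [ 0.567  -0.077   0.1565]
310 195 [ 0.5567 -0.0515  0.0996]
325 165 [ 0.5333 -0.0755  0.1663]
330 172 [ 0.5752 -0.2827  0.03  ]
370 230 [ 0.4195 -0.0644  0.0316]
```

View pics/t0c.png

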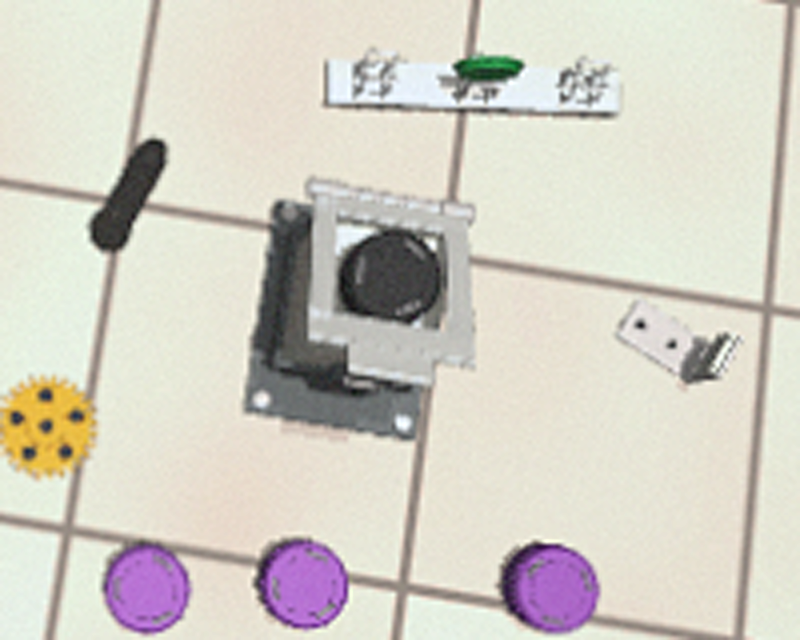

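View pics/s0c.png

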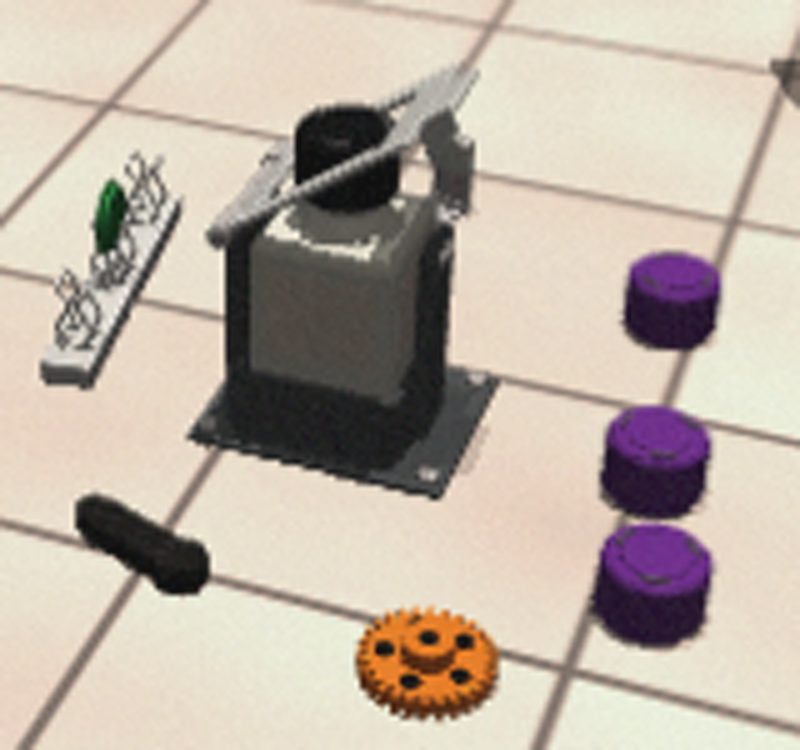

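Run:
```python
from h import *
t=load('top',0);s=load('side',0)
T=lambda u,v:(u/4+260-.4,v/4+170-.4); S=lambda u,v:(u/5+240-.4,v/5+140-.4)
# base plate corners z=.004
bl=atz(t,*T(247,410),.004);br=atz(t,*T(412,437),.004);tl=atz(t,*T(277,200),.004)
print('base',bl,br,tl,np.hypot(*(br-bl)[:2]),np.hypot(*(tl-bl)[:2]))
d=(br-bl);print('yaw y-axis',np.degrees(np.arctan2(-d[1],-d[0]))-90, 'x', np.degrees(np.arctan2(*(tl-bl)[1::-1])))
sb=[atz(s,*S(*p),.004) for p in [(190,438),(437,497),(498,378)]];print('side base',sb)
print('yaw',np.degrees(np.arctan2(*(sb[1]-sb[0])[1::-1])),np.degrees(np.arctan2(*(sb[2]-sb[1])[1::-1])))
h1=atz(t,*T(312,185),.113);h2=atz(t,*T(472,212),.113);print('hinge',h1,h2,(h1+h2)/2, np.degrees(np.arctan2(*(h1-h2)[1::-1]))-90)
print('cap',atz(t,*T(391,276),.154),atz(s,*S(347,133),.154))
P=cloud(t)
m=(abs(P[...,2]-.154)<.006)&(np.hypot(P[...,0]-.565,P[...,1]+.084)<.03)&(t['img'].max(-1)<70)
print('captop',m.sum(),np.median(P[m],0),P[m].min(0),P[m].max(0))
# collar plane
q=[(u,v,P[int(T(u,v)[1]+.5),int(T(u,v)[0]+.5)].round(4)) for u,v in [(322,240),(455,260),(400,340),(330,322),(365,365),(420,370),(460,345),(430,212)]]
for a in q:print(a)
```

```text
base [ 0.50550321 -0.03894372  0.004     ] [ 0.50585926 -0.13234105  0.004     ] [ 0.62692092 -0.03839543  0.004     ] 0.09339800402149184 0.1214189453508474
yaw y-axis 0.21842260977133776 x 0.25873162590426596
side base [array([ 0.62772082, -0.03359593,  0.004     ]), array([ 0.50724465, -0.03331232,  0.004     ]), array([ 0.50616101, -0.13201823,  0.004     ])]
yaw 179.86511744404152 -90.62899503433097
hinge [ 0.6152346  -0.04554885  0.113     ] [ 0.61487659 -0.12753666  0.113     ] [ 0.6150556  -0.08654275  0.113     ] -0.2501872926081461
cap [ 0.56880561 -0.08444954  0.154     ] [ 0.57012559 -0.0797006   0.154     ]
captop 430 [ 0.56839859 -0.08510323  0.15344832] [ 0.54811679 -0.10762428  0.14818017] [ 0.59073574 -0.0629115   0.15636949]
(322, 240, array([ 0.5831, -0.0517,  0.1357]))
(455, 260, array([ 0.584 , -0.1168,  0.1354]))
(400, 340, array([ 0.5366, -0.0906,  0.1702]))
(330, 322, array([ 0.5411, -0.0572,  0.1643]))
(365, 365, array([ 0.5217, -0.0739,  0.1814]))
(420, 370, array([ 0.5243, -0.0997,  0.1789]))
(460, 345, array([ 0.5398, -0.119 ,  0.1665]))
(430, 212, array([ 0.6105, -0.1064,  0.1132]))
```

{"op": "step_arm", "data": {"commands": [[[0,0,-38],6.75],[[0,0,-37],6.75],[[-24.5,41,0],0],[[-24.5,41,0],0],[[-24.5,41,0],0],[[-24.5,41,0],0],[[-24.5,41,0],0],[[-24.5,41,0],0],[[-24.5,41,0],0],[[-24.5,41,0],0],[[-24.5,41,0],0],[[-24.5,41,0],0],[[-24.5,41,0],0],[[-24.5,41,0],0],[[-24.5,41,0],0],[[-24.5,41,0],0],[[0,0,0],0],[[0,0,0],0]], "gripper": 1}}

```text
time_s: 2.4
tcp_pos: [0.5003, -0.0822, 0.3013]
eef_rot: [-180.0, -0.0, -179.9]
contact_force: [0.2, 0.1, 1.1]
gripper_width: 0.001
```

Run:
```python
from h import *
w=snap('wrist',1)
print(w['state']['joints'],w['state']['tcp_pos'],w['state']['eef_rot'],w['state']['contact_force'])
w2=cv2.imread('pics/wrist1.png')
P=cloud(w);np.save('pics/P1.npy',P)
m=(abs(P[...,2]-.154)<.006)&(np.hypot(P[...,0]-.567,P[...,1]+.084)<.03)&(w['img'].max(-1)<90)
print('captop',m.sum(),np.median(P[m],0),P[m].min(0),P[m].max(0))
```

```text
[ 1.28957616e+01  2.09437822e+00 -1.29940877e+01 -3.87886950e-03
 -7.49579787e+01 -1.02844466e+02] [ 0.50025683 -0.08220229  0.30126493] [-1.79993327e+02 -4.61150119e-02 -1.79949715e+02] [0.20598111 0.0971338  1.10637218]
captop 26 [ 0.5576115  -0.08211726  0.15423671] [ 0.55016866 -0.08267461  0.15198218] [ 0.56464981 -0.08154804  0.15559039]
```

View pics/wrist1.png

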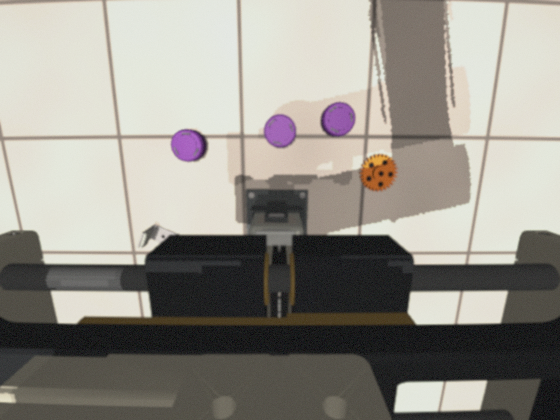

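Run:
```python
from h import *
w=load('wrist',1);crop(w,220,170,340,250,6,'pics/w1c.png')
P=cloud(w)
for z,a,b in [(.004,(248,190),(307,190))]:
  print(atz(w,*a,z),atz(w,*b,z))
for u,v in [(278,225),(270,228),(290,228),(258,230),(278,215),(278,200),(278,193),(270,220)]: print(u,v,P[v,u].round(4))
```

```text
[ 0.5064999  -0.13019847  0.004     ] [ 0.5063332  -0.03808856  0.004     ]
278 225 [ 0.5354 -0.0829  0.1018]
270 228 [ 0.524  -0.0913  0.1539]
290 228 [ 0.5383 -0.0678  0.1051]
258 230 [ 0.5179 -0.1023  0.1814]
278 215 [ 0.5213 -0.0829  0.106 ]
278 200 [ 0.5225 -0.0833  0.003 ]
278 193 [ 0.5112 -0.0834  0.0035]
270 220 [ 0.5281 -0.0929  0.1049]
```

View pics/w1c.png

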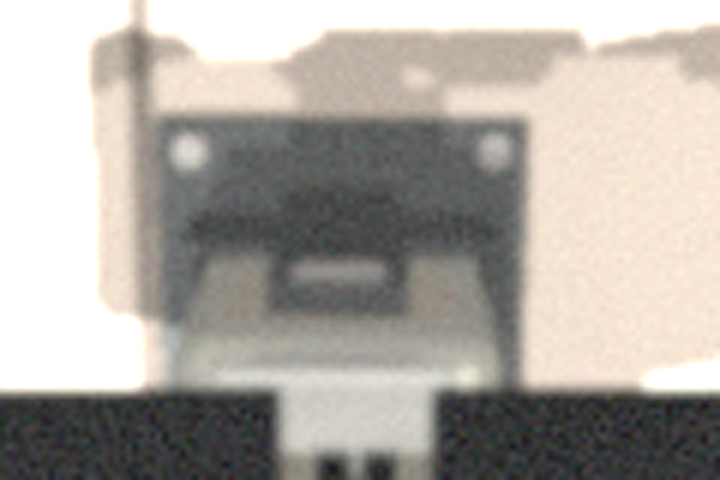

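{"op": "step_arm", "data": {"commands": [[[-7,-0.5,25],0],[[-7,-0.5,25],0],[[-7,-0.5,25],0],[[-7,-0.5,25],0],[[0,0,8],0],[[0,0,0],0]]}}

```text
time_s: 3.2
tcp_pos: [0.5281, -0.0849, 0.1937]
eef_rot: [-180.0, -0.0, 180.0]
contact_force: [0.5, 0.8, 0.6]
gripper_width: 0.0007
```

Run:
```python
from h import *
s=snap('side',2);crop(s,240,120,400,240,5,'pics/s2c.png')
```

```text
(no output)
```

View pics/s2c.png

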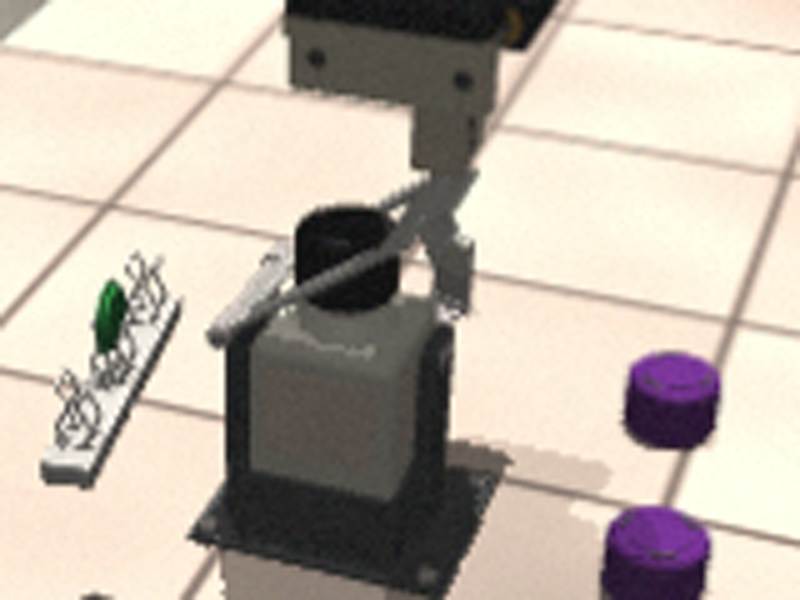

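Run:
```python
from h import *
s=load('side',2);P=cloud(s)
for u,v in [(292,45),(292,80),(320,60),(350,85),(400,60),(400,95),(430,60),(490,60),(490,90),(420,120),(465,120),(420,160),(465,160),(300,20),(400,10),(500,30)]:
  a=P[round(v/5+120),round(u/5+240)];print(u,v,a.round(4),(a-s['state']['tcp_pos']).round(3))
```

```text
292 45 [0.5666 0.0037 0.2763] [0.039 0.089 0.083]
292 80 [0.5666 0.0034 0.2621] [0.039 0.088 0.068]
320 60 [0.5551 0.0029 0.2717] [0.027 0.088 0.078]
350 85 [0.5425 0.005  0.2646] [0.014 0.09  0.071]
400 60 [0.5239 0.0044 0.2772] [-0.004  0.089  0.084]
400 95 [0.5236 0.0036 0.263 ] [-0.004  0.089  0.069]
430 60 [0.5132 0.0028 0.2782] [-0.015  0.088  0.085]
490 60 [0.4891 0.0108 0.2854] [-0.039  0.096  0.092]
490 90 [0.4902 0.0032 0.2704] [-0.038  0.088  0.077]
420 120 [ 0.5352 -0.0661  0.2192] [0.007 0.019 0.026]
465 120 [ 0.5181 -0.0724  0.2193] [-0.01   0.013  0.026]
420 160 [ 0.5352 -0.0693  0.1996] [0.007 0.016 0.006]
465 160 [ 0.5179 -0.076   0.1995] [-0.01   0.009  0.006]
300 20 [0.5608 0.0096 0.2894] [0.033 0.095 0.096]
400 10 [0.5223 0.0127 0.3001] [-0.006  0.098  0.106]
500 30 [ 0.4894 -0.0021  0.2915] [-0.039  0.083  0.098]
```

{"op": "step_arm", "data": {"commands": [[[0,1,6],0],[[0,0,6],0],[[3,0,6.5],0],[[3,0,6.5],0],[[2.2,0,5.3],0],[[2.2,0,5.3],0],[[2.2,0,5.3],0],[[0,0,0],0]]}}

```text
time_s: 4.25
tcp_pos: [0.5156, -0.0833, 0.1522]
eef_rot: [-180.0, -0.0, -180.0]
contact_force: [0.2, -0.2, 0.6]
gripper_width: 0.0004
```

{"op": "step_arm", "data": {"commands": [[[1.4,0,5.5],0],[[1.4,0,5.5],0],[[1.4,0,5.5],0],[[0.6,0,4],0],[[0.6,0,4],0],[[0.6,0,3.5],0],[[0,0,0],0]]}}

```text
time_s: 5.12
tcp_pos: [0.5098, -0.0833, 0.1244]
eef_rot: [-180.0, -0.0, -180.0]
contact_force: [-1.2, -0.9, 0.9]
gripper_width: 0.0002
```

Run:
```python
from h import *
s=snap('side',3);crop(s,240,120,400,240,5,'pics/s3c.png')
```

```text
(no output)
```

View pics/s3c.png

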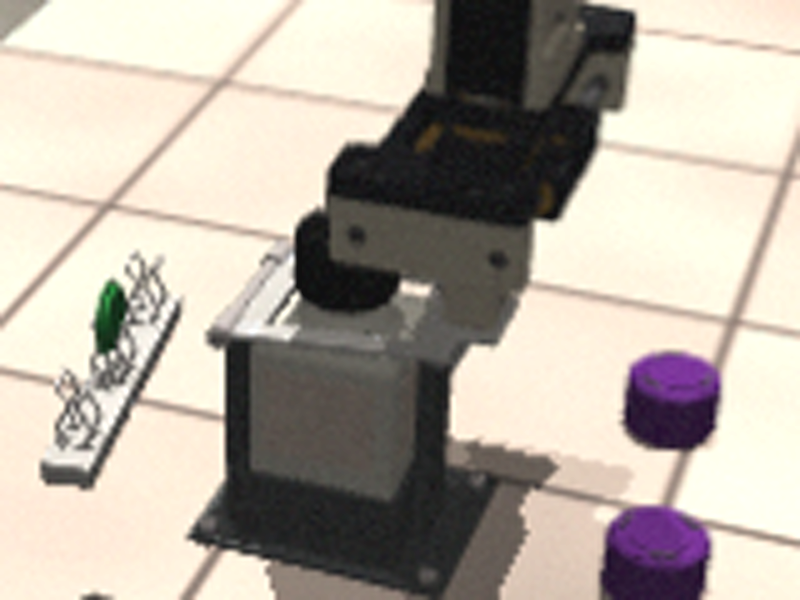

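The collar is following: in the crop, its tab is under the fingers at about (470,330), nearly level. Now I'll press through the catch.

{"op": "step_arm", "data": {"commands": [[[0,0,2],0],[[0,0,2],0],[[0,0,2],0],[[0,0,2],0],[[0,0,1.5],0],[[0,0,1.5],0],[[0,0,0],0]]}}

```text
time_s: 6.05
tcp_pos: [0.51, -0.0832, 0.1134]
eef_rot: [-180.0, -0.0, -180.0]
contact_force: [0.2, -1.0, -0.4]
gripper_width: 0.0006
```

{"op": "step_arm", "data": {"commands": [[[0,0,1],0],[[0,0,1],0],[[0,0,0],0]]}}

```text
time_s: 6.42
tcp_pos: [0.5102, -0.0833, 0.113]
eef_rot: [-180.0, 0.0, -180.0]
contact_force: [-6.1, 2.3, 14.6]
gripper_width: 0.0005
```

{"op": "step_arm", "data": {"commands": [[[0,0,-10],0],[[0,0,-30],0],[[0,0,-45],0],[[0,0,-45],0],[[0,0,0],0],[[0,0,0],0]], "gripper": 0}}

```text
time_s: 7.18
tcp_pos: [0.5097, -0.0832, 0.2414]
eef_rot: [180.0, -0.0, 180.0]
contact_force: [-0.6, 0.1, -0.3]
gripper_width: 0.0548
```

Run:
```python
from h import *
s=snap('side',4);crop(s,240,120,400,240,5,'pics/s4c.png')
w=snap('wrist',4);t=snap('top',4);print(s['state']['tcp_pos'],s['state']['contact_force'],s['state']['gripper_width'])
P=cloud(s)
for tag,d in (('s',s),('w',w),('t',t)):
  P=cloud(d)
  m=(abs(P[...,2]-.154)<.004)&(np.hypot(P[...,0]-.567,P[...,1]+.084)<.028)
  if m.sum():print(tag,'captop',m.sum(),np.median(P[m],0),P[m].min(0),P[m].max(0))
```

```text
[ 0.50969012 -0.08315396  0.24144793] [-0.60339857  0.14743072 -0.32510305] 0.0547856762128592
s captop 192 [ 0.56933348 -0.07952641  0.1547665 ] [ 0.54902536 -0.10620481  0.15012788] [ 0.59296124 -0.06114515  0.15714973]
w captop 556 [ 0.5816219  -0.086169    0.15359717] [ 0.5465277  -0.10767789  0.15013577] [ 0.59325388 -0.06491672  0.15659665]
```

View pics/s4c.png

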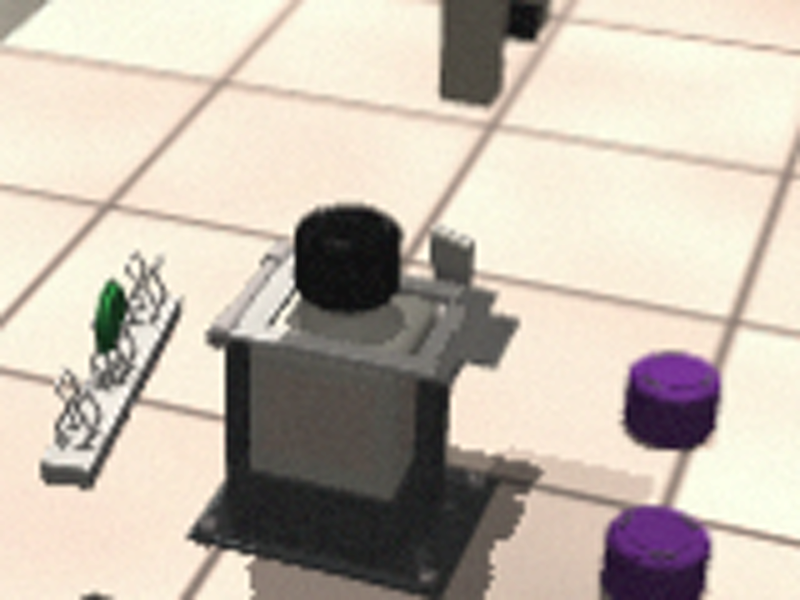

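View pics/wrist4.png

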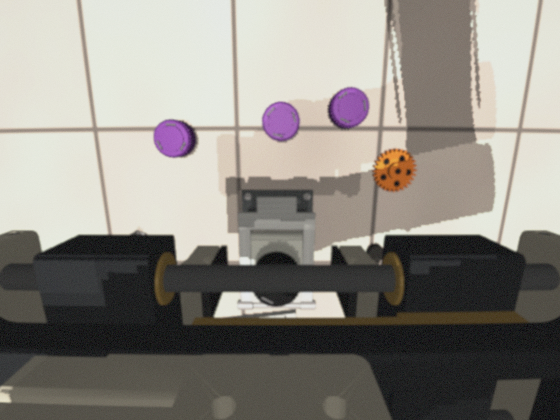

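View pics/top4.png

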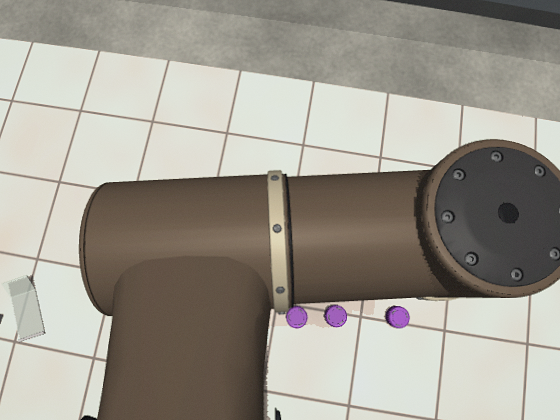

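{"op": "step_arm", "data": {"commands": [[[-20,-0.3,0],0],[[-20,-0.3,0],0],[[-19,-0.2,0],0],[[0,0,0],10.5],[[0,0,0],10.5],[[0,0,0],10.5],[[0,0,15],0],[[0,0,15],0],[[0,0,0],0]]}}

```text
time_s: 8.45
tcp_pos: [0.5677, -0.0841, 0.2093]
eef_rot: [-179.9, -0.2, 148.6]
contact_force: [0.2, 0.1, -0.0]
gripper_width: 0.0881
```

Run:
```python
from h import *
s=snap('side',5);crop(s,240,120,400,240,5,'pics/s5c.png')
w=snap('wrist',5);print(s['state']['tcp_pos'],s['state']['eef_rot'],s['state']['joints'],s['state']['gripper_width'])
for tag,d in (('w',w),):
  P=cloud(d)
  m=(abs(P[...,2]-.154)<.004)&(np.hypot(P[...,0]-.567,P[...,1]+.084)<.028)
  if m.sum():print(tag,'captop',m.sum(),np.median(P[m],0),P[m].min(0),P[m].max(0))
```

```text
[ 0.56767831 -0.08411736  0.20926144] [-179.86154425   -0.18746498  148.63228212] [ 1.10793432e+01  1.19222701e+01 -1.36403381e+01 -2.69453080e-02
 -6.46691698e+01 -1.32435257e+02] 0.08806272030196596
w captop 2654 [ 0.56858972 -0.08481745  0.15378088] [ 0.54654873 -0.10883072  0.1500003 ] [ 0.59302147 -0.06270114  0.15650482]
```

View pics/s5c.png

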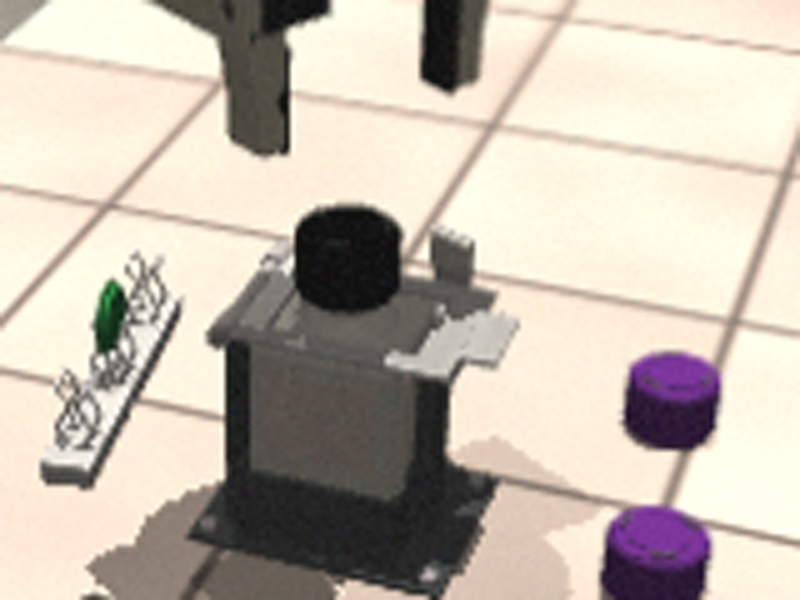

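View pics/wrist5.png

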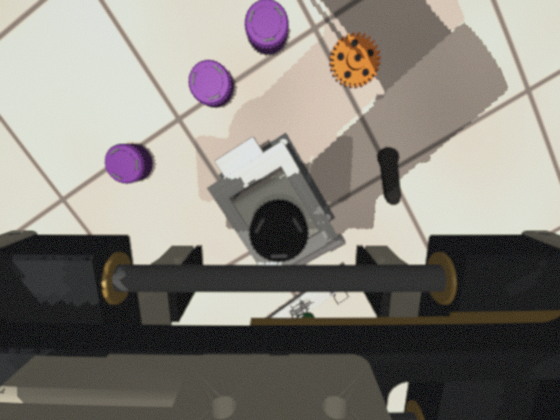

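{"op": "step_arm", "data": {"commands": [[[-0.9,0,20],0],[[0,0,20],0],[[0,0,20],0],[[0,0,15],0],[[0,0,8.5],0],[[0,0,0],0]]}}

```text
time_s: 9.3
tcp_pos: [0.5697, -0.0845, 0.1279]
eef_rot: [-180.0, -0.0, 148.5]
contact_force: [0.5, 0.0, 0.9]
gripper_width: 0.088
```

{"op": "step_arm", "data": {"commands": [[[0,0,0],0],[[0,0,0],0],[[0,0,0],0],[[0,0,0],0],[[0,0,0],0],[[0,0,0],0]], "gripper": 1, "grip_force": 50}}

```text
time_s: 10.05
tcp_pos: [0.5695, -0.0848, 0.1282]
eef_rot: [-180.0, -0.0, 148.5]
contact_force: [-1.5, -2.6, 1.4]
gripper_width: 0.0455
```

{"op": "step_arm", "data": {"commands": [[[0,0,1.5],0],[[0,0,1.5],0],[[0,0,1.5],0],[[0,0,1.5],0],[[0,0,0],0],[[0,0,0],0]]}}

```text
time_s: 10.8
tcp_pos: [0.5703, -0.0851, 0.124]
eef_rot: [180.0, 0.1, 148.5]
contact_force: [-5.0, -1.9, 13.5]
gripper_width: 0.0454
```

{"op": "step_arm", "data": {"commands": [[[0,0,1],0],[[0,0,0.5],0],[[0,0,0],-4],[[0,0,0],-6],[[0,0,0],-6],[[0,0,0],-6],[[0,0,0],0]]}}

```text
time_s: 11.68
tcp_pos: [0.5706, -0.0848, 0.123]
eef_rot: [-180.0, 0.2, 170.6]
contact_force: [-5.0, 0.7, 16.5]
gripper_width: 0.0458
```

Run:
```python
from h import *
from plant import r
s=snap('side',6);crop(s,240,120,400,240,5,'pics/s6c.png');print(r.get_state()['moment'],r.get_state()['contact_force'])
```

```text
[-0.08692426  2.00907723  0.02455596] [-5.69472547 -0.54414489 16.75838055]
```

View pics/s6c.png

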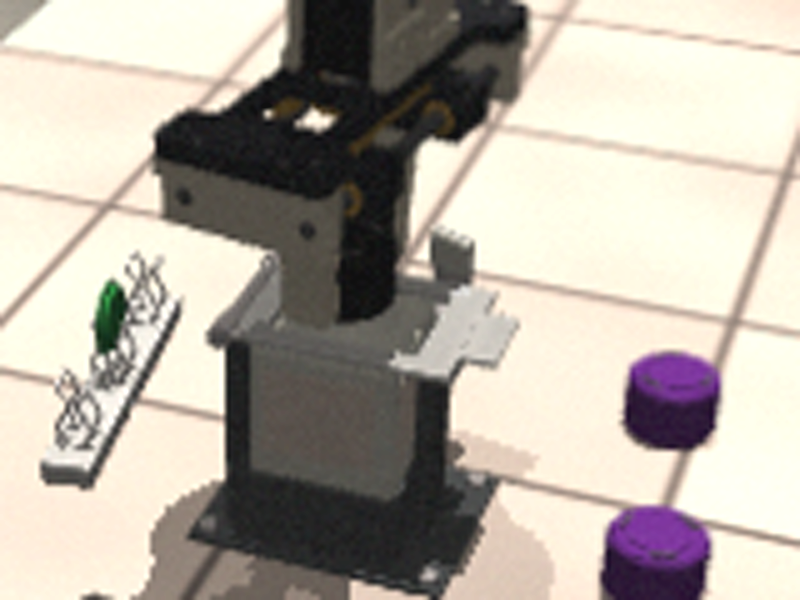

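{"op": "step_arm", "data": {"commands": [[[0,0,0],-7],[[0,0,0],-7],[[0,0,0],-7],[[0,0,0],-7],[[0,0,0],-7],[[0,0,0],-7],[[0,0,0],-3],[[0,0,0],0]]}}

```text
time_s: 12.72
tcp_pos: [0.571, -0.0855, 0.1231]
eef_rot: [-179.8, 0.1, -144.4]
contact_force: [-4.9, -4.5, 14.8]
gripper_width: 0.0453
```

Run:
```python
from plant import r
s=r.get_state();print(s['moment'],s['contact_force'],s['eef_rot'],s['tcp_pos'],s['gripper_width'])
```

```text
[-1.62490388  1.31325365  0.00590559] [-4.86087903 -4.47208143 14.83819701] [-1.79822110e+02  8.94700513e-02 -1.44394604e+02] [ 0.57095031 -0.08552211  0.12307117] 0.045347462820286594
```

{"op": "step_arm", "data": {"commands": [[[0,0,-2],0],[[0,0,-2],0],[[0,0,-2],0],[[0,0,-2],0],[[0,0,-2],0],[[0,0,-2],0],[[0,0,-2],0],[[0,0,0],0]]}}

```text
time_s: 13.72
tcp_pos: [0.5696, -0.0845, 0.1346]
eef_rot: [180.0, -0.0, -144.5]
contact_force: [-0.6, -0.8, -0.4]
gripper_width: 0.0457
```

{"op": "step_arm", "data": {"commands": [[[0,0,-4],0],[[0,0,-6],0],[[0,0,-8],0],[[0,0,-8],0],[[0,0,-8],0],[[0,0,-8],0],[[0,0,-6],0],[[0,0,0],0],[[0,0,0],0]]}}

```text
time_s: 14.85
tcp_pos: [0.5695, -0.0845, 0.1824]
eef_rot: [180.0, -0.0, -144.5]
contact_force: [-0.7, 0.5, -0.7]
gripper_width: 0.0452
```

Run:
```python
from h import *
s=snap('side',7);crop(s,240,120,400,240,5,'pics/s7c.png');w=snap('wrist',7)
print(s['state']['tcp_pos'],s['state']['contact_force'],s['state']['gripper_width'])
P=cloud(s)
for u,v in [(370,200),(370,230),(350,300),(440,330),(500,340),(250,320),(345,310)]: print(u,v,P[round(v/5+120),round(u/5+240)].round(4))
```

```text
[ 0.56952987 -0.08447552  0.18236721] [-0.73567277  0.5161014  -0.6809667 ] 0.04524885124150316
370 200 [ 0.5507 -0.0518  0.1868]
370 230 [ 0.6414 -0.3479  0.0019]
350 300 [ 0.5653 -0.075   0.1227]
440 330 [ 0.5239 -0.0755  0.116 ]
500 340 [ 0.4985 -0.0825  0.1125]
250 320 [ 0.6053 -0.0561  0.1146]
345 310 [ 0.5664 -0.0716  0.1193]
```

View pics/s7c.png

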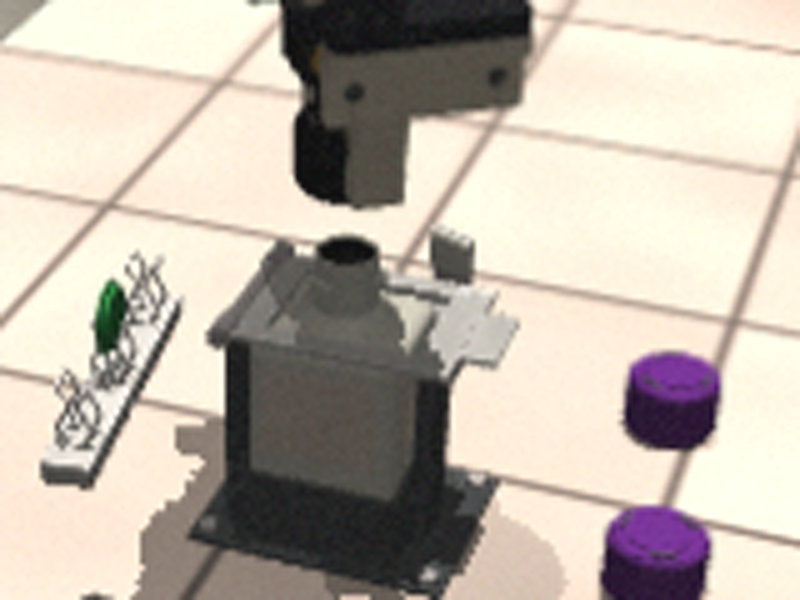

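View pics/wrist7.png

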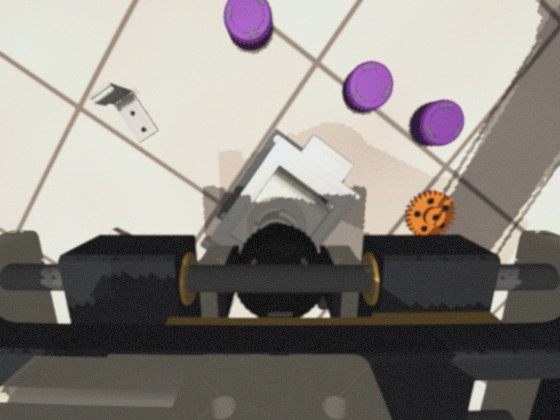

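```bash
python3 -c "
from plant import close_job
print(close_job())"
```

```text
the job is handed in; nothing more can be done
None
```

The job is done and handed in at about 15 s of the 54 s allowed.

- **Collar:** I swung it down with the shut fingers and pressed the front edge until it snapped shut. It then met a solid stop, with the tips at z = 0.113 m and a 14.6 N push. I lifted clear before touching the cap.
- **Cap:** I gripped the black cap in the holder at 50 N, leaving the purple look-alikes alone. I pushed it down about 5 mm, which took 16.5 N, turned it 67° anticlockwise and lifted it straight off without resistance.

**Last checks:**
- The cap is still gripped, with an opening of 45 mm. The tool is vertical and centred over the neck, so the cap's lower edge should be about 35 mm above the mouth. I worked that height out from the tool position, not from a picture.
- The side picture shows the open mouth, the bottle seated, and the collar level with its tab at z = 0.1125 m, so shut.
- The gear, bracket, clip bar and purple caps look undisturbed in the final pictures. The flipper pad is almost out of view in them, though the arm never went near it.

No checks failed. The cameras disagreed by up to about 5 mm on the cap's y position (-0.080 to -0.086 m). I went with the wrist and top views, and the cap gripped normally.

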